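# Gauge three turned caps and load the good one on the pallet

## Task

First slide each of the three metal caps along its lane of the stepped slot gauge, away from the robot, as far as it goes without being forced: too big stops at the first step, good passes the first (go) step and stops at the second (no-go) step, too small runs through to the end wall. When all three have been gauged, take the good cap and seat it flat in the nest of white locators on the black pallet, leaving the two rejects where they stopped and everything else on the table undisturbed.

Things in the scene. Friction and masses are not known exactly. Their poses are not given: they have to be found in the camera images.
- gauge: fixed slot gauge: dark plate 260 x 266 x 10 mm with aluminium ribs (tops at z = 24 mm) forming three equal lanes along x, centred at y = -86, 0, +86 mm, floor at z = 10 mm, open at the near end (x = -125 mm). Origin: underside, middle lane, at the go step; x is the pushing direction, away from the robot. Caps start one in each lane, centred, their centres at x = -90 to -65 mm.
- go_step (a point): go step of the middle lane, on the floor, at x = 0 of the gauge (the same x in all lanes): the lane narrows here from 78 to 70 mm, with bevelled lead-ins 13 mm long. The centre of a 74 mm cap stops about 12 mm before it.
- nogo_step (a point): no-go step of the middle lane, on the floor, at x = 55 mm of the gauge (the same in all lanes): the lane narrows here from 70 to 62 mm, with bevelled lead-ins 13 mm long. The centre of a 66 mm cap stops about 11 mm before it (x = 44 mm of the gauge).
- end_wall (a point): end wall of the middle lane, on the floor, at x = 120 mm of the gauge (the same in all lanes), 32 mm high over the table. The centre of a 58 mm cap stops 29 mm before it.
- cap_a: turned metal cap, 210 to 420 g, lying in a lane: a round flange 18 mm thick with a round boss, 30 mm in diameter and 32 mm tall, on its centre (50 mm overall; grip it by the boss). The flanges of the three caps are 58, 66 and 74 mm in diameter, one of each; which is which is for the gauge to show. Origin: centre of the underside, z up; yaw means nothing.
- cap_b: turned metal cap, 210 to 420 g, lying in a lane: a round flange 18 mm thick with a round boss, 30 mm in diameter and 32 mm tall, on its centre (50 mm overall; grip it by the boss). The flanges of the three caps are 58, 66 and 74 mm in diameter, one of each; which is which is for the gauge to show. Origin: centre of the underside, z up; yaw means nothing.
- cap_c: turned metal cap, 210 to 420 g, lying in a lane: a round flange 18 mm thick with a round boss, 30 mm in diameter and 32 mm tall, on its centre (50 mm overall; grip it by the boss). The flanges of the three caps are 58, 66 and 74 mm in diameter, one of each; which is which is for the gauge to show. Origin: centre of the underside, z up; yaw means nothing.
- pallet: fixed black plate 130 x 130 x 15 mm to the left or right of the gauge, with four white locator blocks 12 mm high (tops at z = 27 mm) standing in a cross round the nest and leaving 70 mm between opposite blocks; a small steel pin 4 mm high near each corner. Origin: centre of the underside; block faces along its x and y axes.
- nest (a point): centre of the nest's flat seat, on top of the black plate, 15 mm above the table; a seated cap has its underside centre here.
- oiler: bystander: white plastic bottle 44 mm in diameter, 110 mm tall, standing; origin under its centre.
- wrench: bystander: wrench 150 mm long, lying along its x axis.
- driver: bystander: screwdriver 160 mm long, lying along its x axis.
- spacer: bystander: white plastic block 60 x 30 x 20 mm; origin under its centre.
- collar: bystander: steel ring 60 mm in outer diameter, 20 mm tall; origin under its centre.
- jar: bystander: clear jar 60 mm in diameter, 60 mm tall; origin under its centre.

How it is judged:
By the outcome, as a careful person would: the job done as asked, in the order asked, and still so for the second after the job is handed in, with the robot touching nothing.
It also fails if it takes over 72 s, if anything falls off the work surface, if the arm or the gripper's body presses on something with over 40 N, if the wrist force passes 120 N, or if a joint passes its speed limit or range.

## Robot

A 6-joint arm with a two-finger parallel gripper is mounted at the origin on the work surface. World frame = base frame: x ahead of the robot, y to its left, z up, the work surface at z = 0. Lengths are in mm, angles in degrees, forces in N, time in s.
With the tool pointing down it reaches from about 350 to 850 mm from the base axis. Payload 8.1 kg.
Tool frame: the origin (TCP) lies midway between the tips of the shut fingers; the grasp point (between the pads) lies 19 mm behind it; z points along the fingers, x is the direction in which the jaws open and shut, and the axes are right-handed (so a half turn about z gives the same grasp; the last joint's range is limited). The gripper opens to 85 mm and grips with 20 to 120 N. Pads are 22 mm wide; open, the fingers measure 114 mm over their backs; the gripper's body (76 mm by 85 mm) begins 54 mm behind the grasp point. The pads swing forward as they close: fully open they stand 13 mm farther back than shut.
Start: joints at [65.982, 7.471, 85.268, -0, 87.261, -4.893], TCP at [196.56, 566.895, 231.292] pointing down, gripper open.
Joint ranges: [-169.43, 169.43], [-51.17, 129.36], [1.28, 143.12], [-76.62, 256.62], [0, 156.53], [-152.29, 152.29]. Speed limits (degrees/s): [136.94, 136.94, 159.86, 180, 180, 180].

## Interface

Orientations are given as [roll, pitch, yaw] about the fixed x, y, z axes, in that order (R = Rz(yaw) Ry(pitch) Rx(roll)).
In Python, from bench import monitor, cams, r gives the robot as it stands.
- The arm moves only by the tool jog_arm, never from a script. Its arguments are lists of equal length, an entry for each row: "offset": the shift along the tool's x, y, z in mm, a list of three; "delta_rot": the turn, a rotation vector about the tool's x, y, z in degrees, a list of three; "jaw": the opening in per cent of the stroke, from 0 (shut) to 100 (fully open). In form: {"offset": [[x, y, z], ...], "delta_rot": [[rx, ry, rz], ...], "jaw": [jaw, ...]}. A call has 1 to 20 rows; each row shifts and turns the pose as measured when the row begins, along the tool's axes as they then stand; what a row does not reach is not made up. A row lasts 1/10 s, in which the tool goes at most 50 mm and 8.59 degrees, less where a joint would pass 70% of its speed; a pose out of reach is approached as far as the arm can. A call is refused whole if a number of a shift passes 50 or a number of a turn 8.59, either way. A call with a gripper value outside its range is refused whole. The fingers move at their own pace and stop on an object; "newtons" is the grip in N (left out, the last holds). Time passes only in rows, so rows that do not move let the fingers close. It gives the time, the measured TCP pose, the force and the opening at its end, in the units of the state.
- monitor.sense(): the state, without advancing time (a new reading comes with each control period).
- cams.snapshot(name): name is "scene" or "top" or "wrist"; returns (picture, depth): 400x640x3 uint8, red, green, blue; 400x640 float32, mm along the optical axis (not along the pixel's ray), 0 where there is no reading.
- cams.camera_model(name): a dict with "K" (3x3 intrinsics, pixels), "k1" (the pictures are not rectified: a ray, as slopes to the right and down, at radius r is drawn at 1 + k1 r^2 times it, then the intrinsics apply), "camera_from_world" (4x4, takes a point from world to camera coordinates). Camera axes: x right, y down, z forward; pixel columns grow to the right and rows downward; lengths in mm; the calibration is good to about 2 mm. A picture is of the moment at which its call begins: read the wrist's pose just before it. camera_model takes no time and is no camera call; for the wrist camera it gives the pose at the moment of the call.
- r.hand_in(): hands the job in, once; it reports no verdict.
The state is a dict: "time": time; "joint_pos": joint angles; "qd": joint speeds; "joint_efforts": joint torques, N m; "tool_pos": TCP position; "tcp_rot": TCP orientation; "ft_force": force on the tool from outside, world axes, zero at the start; "wrist_torque": the same for the moment, N m; "finger_gap": finger opening in mm.
Only numpy, scipy, OpenCV 4.12 (cv2) and the standard library are available. Lean on these libraries where they do the work, as an engineer would, in place of code of your own. Each camera call takes 0.05 s, during which the arm holds its last target.

## Working session

There is one attempt and no reset: what is moved stays moved. The work goes in short steps, Python scripts to look and compute and a tool call to move; the robot and the scene stay as the last step left them, time stands still between calls to the robot, and variables do not carry over. Pictures are saved under pics/ and viewed, and the job is handed in when it is done.

Besides the shell and the picture viewer there is one more tool, called after "Emit:" in YAML: its name, and indented under it one key for each argument. jog_arm: Moves the arm, as the interface text tells. Its arguments: {"type":"object","properties":{"offset":{"type":"array","items":{"type":"array","items":{"type":"number"}}},"delta_rot":{"type":"array","items":{"type":"array","items":{"type":"number"}}},"jaw":{"type":"array","items":{"type":"number"}},"newtons":{"type":"number"}},"required":["offset","delta_rot","jaw"]}

```bash
ls; mkdir -p pics
cat > h.py <<'E'
import numpy as np, cv2
from bench import monitor, cams, r
def snap(n,fn):
    m=cams.camera_model(n); im,d=cams.snapshot(n)
    cv2.imwrite('pics/'+fn+'.png',im[:,:,::-1]); np.savez('pics/'+fn+'.npz',im=im,d=d,K=m['K'],k1=m['k1'],T=m['camera_from_world'])
    return im,d,m
def load(fn):
    z=np.load('pics/'+fn+'.npz'); return z['im'],z['d'],dict(K=z['K'],k1=float(z['k1']),camera_from_world=z['T'])
def ray(m,uv):
    K=np.array(m['K']);uv=np.atleast_2d(np.array(uv,float))
    # fixed point undistort
    xd=(uv-[K[0,2],K[1,2]])/[K[0,0],K[1,1]]; x=xd.copy()
    for _ in range(30): x=xd/(1+m['k1']*(x**2).sum(1,keepdims=True))
    T=np.array(m['camera_from_world']);R=T[:3,:3]
    o=-R.T@T[:3,3]; d=np.c_[x,np.ones(len(x))]@R
    return o,d
def onplane(m,uv,z):
    o,d=ray(m,uv); return o+d*((z-o[2])/d[:,2])[:,None]
def proj(m,P):
    T=np.array(m['camera_from_world']);P=np.atleast_2d(P);c=P@T[:3,:3].T+T[:3,3];x=c[:,:2]/c[:,2:]
    x=x*(1+m['k1']*(x**2).sum(1,keepdims=True));K=np.array(m['K']);return x*[K[0,0],K[1,1]]+[K[0,2],K[1,2]]
E
python3 - <<'E'
from h import *
print(monitor.sense())
for n in('scene','top'):
    im,d,m=snap(n,n+'0'); print(n,m)
E
```

```text
pics
{'time': 0.0, 'joint_pos': array([ 6.59827718e+01,  7.51613724e+00,  8.53301069e+01, -4.42534094e-04,
        8.72615918e+01, -4.89432837e+00]), 'qd': array([ 0.07780856,  0.01090812,  0.09013623, -0.06411812,  0.06529521,
       -0.04675397]), 'joint_efforts': array([ 3.59368838e-03, -5.69393277e+01, -5.00562751e+01,  4.70599225e-04,
        1.42711157e-02,  1.60716189e-05]), 'tool_pos': array([196.32371621, 566.38180752, 230.2257748 ]), 'tcp_rot': array([-1.79991240e+02,  1.07480456e-01,  7.08771299e+01]), 'ft_force': array([ 0.31796181, -0.33822148,  0.43484493]), 'wrist_torque': array([ 0.03262045, -0.00648465, -0.02474697]), 'finger_gap': 85.77558778324104}
scene {'K': array([[490.05408143,   0.        , 319.45261576],
       [  0.        , 490.05408143, 199.86272651],
       [  0.        ,   0.        ,   1.        ]]), 'k1': -0.026982653730551802, 'camera_from_world': array([[ 9.60889344e-02,  9.95365299e-01,  3.85200826e-03,
        -6.85014706e+01],
       [ 8.28283312e-01, -7.78120935e-02, -5.54880198e-01,
        -3.72589902e+02],
       [-5.52008761e-01,  5.65084011e-02, -8.31921347e-01,
         1.75557700e+03],
       [ 0.00000000e+00,  0.00000000e+00,  0.00000000e+00,
         1.00000000e+00]])}
top {'K': array([[496.66497924,   0.        , 326.27582478],
       [  0.        , 496.66497924, 191.43979626],
       [  0.        ,   0.        ,   1.        ]]), 'k1': -0.10522201411015342, 'camera_from_world': array([[-1.86765060e-02, -9.99797859e-01, -7.44514659e-03,
         5.12312899e+01],
       [-9.84362819e-01,  1.96917025e-02, -1.75048783e-01,
         4.83768039e+02],
       [ 1.75160006e-01,  4.05942584e-03, -9.84531611e-01,
         1.61400222e+03],
       [ 0.00000000e+00,  0.00000000e+00,  0.00000000e+00,
         1.00000000e+00]])}
```

View pics/top0.png

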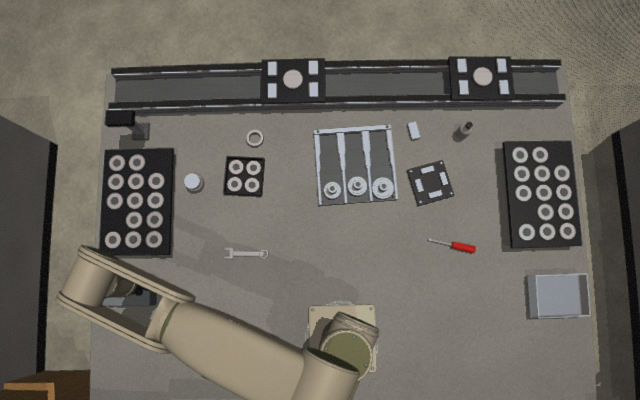

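View pics/scene0.png

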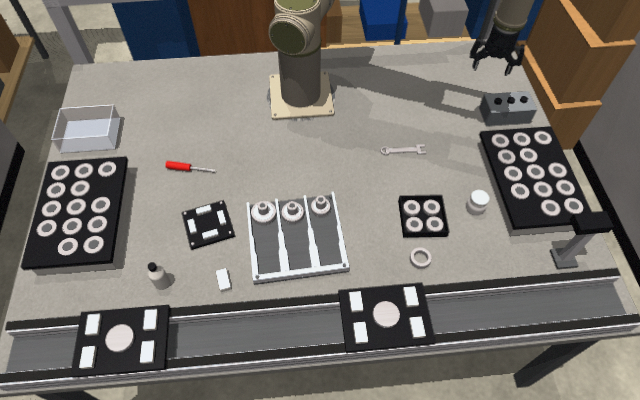

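The top picture shows the gauge around (355,165), with caps at (332,188), (357,186) and (383,187), and the pallet at (431,183). The robot base is at about (343,340). Next I'll zoom in.

Run:
```python
from h import *
im,d,m=load('top0'); c=im[110:220,300:470]; cv2.imwrite('pics/t0c.png',cv2.resize(c,None,fx=4.7,fy=4.7,interpolation=cv2.INTER_CUBIC)[:,:,::-1])
im,d,m=load('scene0'); c=im[180:300,170:360]; cv2.imwrite('pics/s0c.png',cv2.resize(c,None,fx=4.2,fy=4.2,interpolation=cv2.INTER_CUBIC)[:,:,::-1])
```

```text
(no output)
```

View pics/t0c.png

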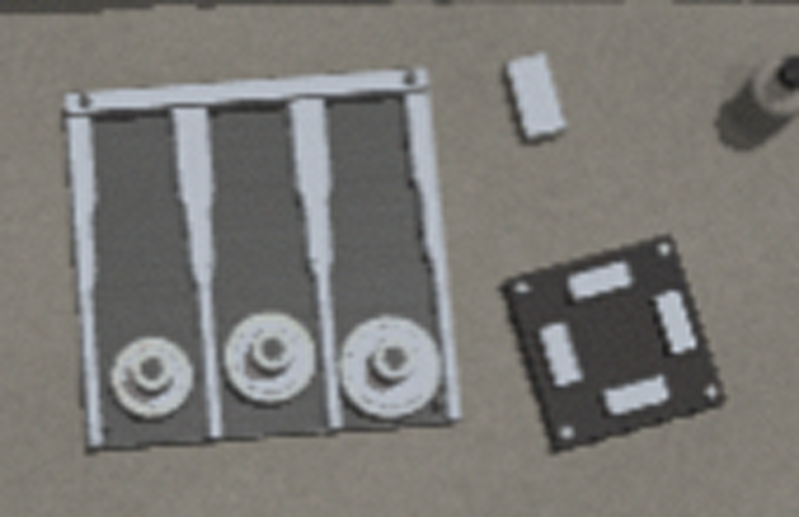

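View pics/s0c.png

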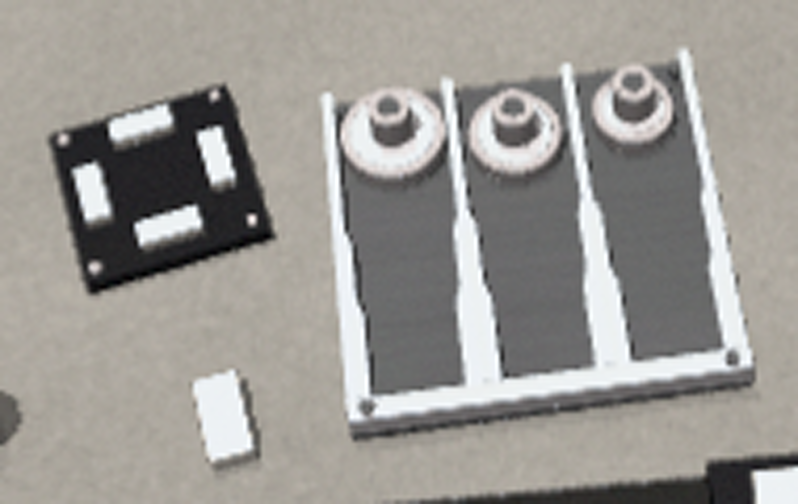

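Run:
```python
from h import *
im,d,m=load('top0')
f=lambda p:(np.array(p)/4.7+[300,110]-.4)
P=lambda p,z:onplane(m,f(p),z)[0].round(1)
print('back', P((65,95),32),P((427,70),32)); print('front rib ends',P((96,447),24),P((213,438),24),P((335,428),24),P((453,420),24))
for n,b,fl in(('L',(152,370),(152,377)),('M',(271,350),(271,359)),('R',(395,361),(391,368))): print(n,P(b,60),P(fl,28))
bl=[(600,280),(676,322),(636,395),(560,354)]
q=np.array([P(p,27) for p in bl]);print(q,q.mean(0))
im2,d2,m2=load('scene0')
g=lambda p:(np.array(p)/4.2+[170,180]-.4)
for p in((390,102),(512,101),(632,82)): print('scene boss',onplane(m2,g(p),60)[0].round(1))
q=np.array([onplane(m2,g(p),27)[0] for p in((140,122),(215,155),(168,222),(92,190))]);print(q.round(1),q.mean(0))
```

```text
back [702.8  82.1  32. ] [ 716.7 -183.9   32. ]
front rib ends [443.2  63.8  24. ] [448. -20.  24.] [ 453.5 -107.5   24. ] [ 457.6 -192.4   24. ]
L [491.7  22.9  60. ] [492.5  22.8  28. ]
M [504.3 -61.2  60. ] [503.9 -62.9  28. ]
R [ 494.7 -148.3   60. ] [ 495.6 -148.9   28. ]
[[ 557.6 -303.4   27. ]
 [ 525.5 -357.1   27. ]
 [ 472.6 -324.8   27. ]
 [ 503.6 -271.4   27. ]] [ 514.825 -314.175   27.   ]
scene boss [ 490.5 -145.5   60. ]
scene boss [497.6 -61.2  60. ]
scene boss [489.6  23.2  60. ]
[[ 469.  -324.9   27. ]
 [ 501.6 -271.5   27. ]
 [ 552.9 -302.9   27. ]
 [ 522.3 -356.1   27. ]] [ 511.43572582 -313.83025986   27.        ]
```

Emit:
jog_arm:
  offset:
    - [-30,26,0]
    - [-30,26,0]
    - [-30,26,0]
    - [-30,26,0]
    - [-30,26,0]
    - [-30,26,0]
    - [-30,26,0]
    - [-30,26,0]
    - [-30,26,0]
    - [-30,26,0]
    - [-30,26,0]
    - [-30,26,0]
    - [-30,26,0]
    - [-30,26,0]
    - [-30,26,0]
    - [-30,26,0]
  delta_rot:
    - [0,0,0]
    - [0,0,0]
    - [0,0,0]
    - [0,0,0]
    - [0,0,0]
    - [0,0,0]
    - [0,0,0]
    - [0,0,0]
    - [0,0,0]
    - [0,0,0]
    - [0,0,0]
    - [0,0,0]
    - [0,0,0]
    - [0,0,-7]
    - [0,0,-7]
    - [0,0,-7]
  jaw: [20,20,20,20,20,20,20,20,20,20,20,20,20,20,20,20]

```text
time: 1.7
tool_pos: [448.0, -37.3, 224.9]
tcp_rot: [-179.6, 0.4, 92.9]
ft_force: [0.3, 0.9, 0.1]
finger_gap: 16.9
```

Run:
```python
from h import *
s=monitor.sense();print(s['tool_pos'],s['tcp_rot'],s['joint_pos'].round(1),s['finger_gap'])
snap('wrist','w0')
```

```text
[448.00235223 -37.27651718 224.94937351] [-179.63193989    0.43638541   92.94479899] [ -10.9  -16.   108.3   -0.5   88.  -103.8] 16.866632783811646
```

View pics/w0.png

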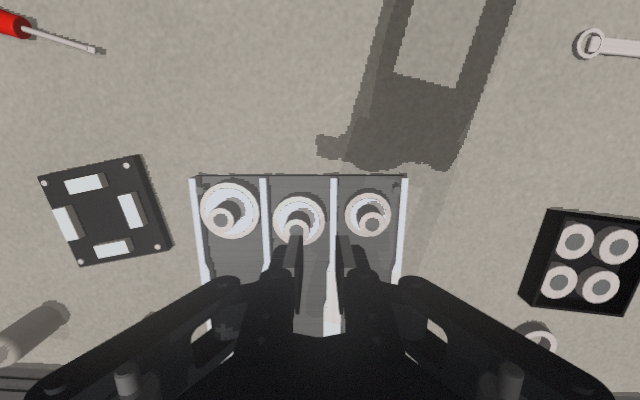

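The wrist picture shows the three caps at about (230,210), (298,218) and (367,214), and the pallet at (107,210). I'll zoom in to refine.

Run:
```python
from h import *
im,d,m=load('w0'); c=im[145:275,30:430]; cv2.imwrite('pics/w0c.png',cv2.resize(c,None,fx=2,fy=2,interpolation=cv2.INTER_CUBIC)[:,:,::-1])
c=im[165:265,180:420]; cv2.imwrite('pics/w0d.png',cv2.resize(c,None,fx=3.33,fy=3.33,interpolation=cv2.INTER_CUBIC)[:,:,::-1])
```

```text
(no output)
```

View pics/w0d.png

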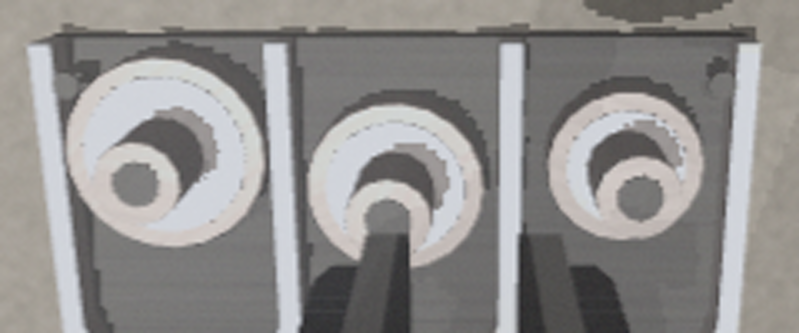

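Run:
```python
from h import *
im,d,m=load('w0')
f=lambda p:(np.array(p)/3.33+[180,165]-.35)
P=lambda p,z:onplane(m,f(p),z)[0].round(1)
for p in((40,44),(275,43),(512,43),(748,43)):print('rib',P(p,24))
for p,q in(((136,185),(166,152)),((388,215),(395,183)),((640,198),(627,165))):print('boss/flange',P(p,60),P(q,28))
q=[onplane(m,p,27)[0].round(1) for p in((84.5,184),(132,210),(112.5,248.5),(66,222.5))]
print(q,np.mean(q,0))
```

```text
rib [ 456.6 -192.3   24. ]
rib [ 451.7 -106.9   24. ]
rib [447.2 -21.4  24. ]
rib [442.7  63.5  24. ]
boss/flange [ 495.5 -146.9   60. ] [ 494.  -146.5   28. ]
boss/flange [501.7 -61.5  60. ] [501.5 -61.6  28. ]
boss/flange [490.9  23.2  60. ] [489.9  23.7  28. ]
[array([ 470.3, -322. ,   27. ]), array([ 500.5, -267.9,   27. ]), array([ 554.3, -299.7,   27. ]), array([ 521.7, -353.9,   27. ])] [ 511.7   -310.875   27.   ]
```

Emit:
jog_arm:
  offset:
    - [-27,-6,20]
    - [0,0,40]
    - [0,0,40]
    - [0,0,40]
    - [0,0,40]
    - [0,0,0]
  delta_rot:
    - [0,0,0]
    - [0,0,0]
    - [0,0,0]
    - [0,0,0]
    - [0,0,0]
    - [0,0,0]
  jaw: [20,20,20,20,20,20]
  newtons: 40

```text
time: 2.35
tool_pos: [445.8, -75.5, 39.2]
tcp_rot: [-179.7, 0.6, 93.3]
ft_force: [-1.0, 0.3, -0.1]
finger_gap: 17.0
```

```bash
cat > g.py <<'E'
from h import *
a=np.radians(3.0);O=np.array([574.3,-57.8]);Rg=np.array([[np.cos(a),np.sin(a)],[-np.sin(a),np.cos(a)]])
if __name__=='__main__':
    s=monitor.sense();print('t',s['time'],'gauge xy',(Rg@(s['tool_pos'][:2]-O)).round(1),'z',s['tool_pos'][2].round(1),'rot',s['tcp_rot'].round(2),'F',s['ft_force'].round(1),s['wrist_torque'].round(2))
E
python3 g.py
```

```text
t 2.35 gauge xy [-129.2  -10.9] z 39.2 rot [-179.74    0.64   93.26] F [-1.   0.3 -0.1] [ 0.02 -0.   -0.01]
```

Emit:
jog_arm:
  offset:
    - [11,0,10]
    - [0,0,12]
    - [0,0,0]
  delta_rot:
    - [-0.6,-0.3,0.2]
    - [0,0,0]
    - [0,0,0]
  jaw: [20,20,20]

```text
time: 2.65
tool_pos: [446.2, -64.9, 18.7]
tcp_rot: [179.6, 1.0, 93.1]
ft_force: [0.3, 0.4, 0.2]
finger_gap: 17.0
```

```bash
python3 g.py
```

```text
t 2.65 gauge xy [-128.3   -0.4] z 18.7 rot [179.63   0.96  93.07] F [0.3 0.4 0.2] [ 0.06  0.04 -0.01]
```

Emit:
jog_arm:
  offset:
    - [0,5,1]
    - [0,5,0]
    - [0,7,0]
    - [0,8,0]
    - [0,8,0]
    - [0,8,0]
    - [0,6,0]
  delta_rot:
    - [0.4,0.9,0]
    - [0,0,0]
    - [0,0,0]
    - [0,0,0]
    - [0,0,0]
    - [0,0,0]
    - [0,0,0]
  jaw: [20,20,20,20,20,20,20]

```text
time: 3.35
tool_pos: [500.5, -64.1, 22.4]
tcp_rot: [179.8, 0.1, 93.0]
ft_force: [-1.0, -0.2, 0.5]
finger_gap: 17.0
```

```bash
python3 g.py
```

```text
t 3.35 gauge xy [-74.1  -2.4] z 22.4 rot [1.7977e+02 9.0000e-02 9.3050e+01] F [-1.  -0.2  0.5] [-0.    0.27 -0.01]
```

Emit:
jog_arm:
  offset:
    - [1,5,3]
    - [1,5,1]
    - [0,4,0]
    - [0,4,0]
    - [0,4,0]
    - [0,4,0]
    - [0,4,0]
  delta_rot:
    - [0,0,0]
    - [0,0,0]
    - [0,0,0]
    - [0,0,0]
    - [0,0,0]
    - [0,0,0]
    - [0,0,0]
  jaw: [20,20,20,20,20,20,20]

```text
time: 4.05
tool_pos: [532.2, -60.0, 18.0]
tcp_rot: [179.9, 0.1, 93.1]
ft_force: [-2.5, -0.2, 2.5]
finger_gap: 17.2
```

```bash
python3 g.py
```

```text
t 4.05 gauge xy [-42.2  -0. ] z 18.0 rot [1.7991e+02 9.0000e-02 9.3080e+01] F [-2.5 -0.2  2.5] [-0.03  0.49 -0.06]
```

Emit:
jog_arm:
  offset:
    - [0,6,0]
    - [0,6,0]
    - [0,6,0]
    - [0,6,0]
    - [0,5,0]
    - [0,3,0]
  delta_rot:
    - [0,0,0]
    - [0,0,0]
    - [0,0,0]
    - [0,0,0]
    - [0,0,0]
    - [0,0,0]
  jaw: [20,20,20,20,20,20]

```text
time: 4.65
tool_pos: [567.5, -58.1, 18.0]
tcp_rot: [179.9, 0.1, 93.1]
ft_force: [-2.8, 0.0, 2.0]
finger_gap: 17.1
```

```bash
python3 g.py
```

```text
t 4.65 gauge xy [-6.8  0. ] z 18.0 rot [1.7986e+02 8.0000e-02 9.3070e+01] F [-2.8  0.   2. ] [0.02 0.43 0.02]
```

Emit:
jog_arm:
  offset:
    - [0,2,0]
    - [0,2,0]
    - [0,2,0]
  delta_rot:
    - [0,0,0]
    - [0,0,0]
    - [0,0,0]
  jaw: [20,20,20]

```text
time: 4.95
tool_pos: [573.9, -57.8, 18.0]
tcp_rot: [179.9, 0.1, 93.1]
ft_force: [-2.9, 0.6, 2.6]
finger_gap: 17.4
```

```bash
python3 g.py
```

```text
t 4.95 gauge xy [-0.4  0.1] z 18.0 rot [1.799e+02 8.000e-02 9.308e+01] F [-2.9  0.6  2.6] [-0.03  0.49 -0.02]
```

Emit:
jog_arm:
  offset:
    - [0,1.5,0]
    - [0,1.5,0]
  delta_rot:
    - [0,0,0]
    - [0,0,0]
  jaw: [20,20]

```text
time: 5.15
tool_pos: [575.7, -57.4, 17.8]
tcp_rot: [-179.9, 0.0, 93.1]
ft_force: [-10.1, 0.8, 7.3]
finger_gap: 16.8
```

```bash
python3 g.py
```

```text
t 5.15 gauge xy [1.4 0.4] z 17.8 rot [-1.7992e+02  5.0000e-02  9.3080e+01] F [-10.1   0.8   7.3] [ 0.16  1.58 -0.01]
```

Emit:
jog_arm:
  offset:
    - [0,-6,0]
    - [0,-8,0]
    - [0,-20,-35]
    - [20,-40,-25]
    - [30,-40,0]
    - [25,-18,0]
    - [5,0,0]
    - [0,0,0]
  delta_rot:
    - [0,0,0]
    - [0,0,0]
    - [0,0,0]
    - [0,0,0]
    - [0,0,0]
    - [0,0,0]
    - [0,0,0]
    - [0,0,0]
  jaw: [20,20,20,20,20,20,20,20]

```text
time: 5.95
tool_pos: [437.0, 15.8, 77.1]
tcp_rot: [179.7, 0.0, 93.0]
ft_force: [0.4, 0.3, 0.9]
finger_gap: 17.2
```

```bash
python3 g.py
```

```text
t 5.95 gauge xy [-133.2   80.7] z 77.1 rot [1.7972e+02 4.0000e-02 9.2980e+01] F [0.4 0.3 0.9] [0.04 0.01 0.03]
```

Emit:
jog_arm:
  offset:
    - [4,1,20]
    - [1,0,25]
    - [0,0,13]
    - [0,0,0]
  delta_rot:
    - [0.2,0,0]
    - [0,0,0]
    - [0,0,0]
    - [0,0,0]
  jaw: [20,20,20,20]

```text
time: 6.35
tool_pos: [442.6, 18.6, 19.0]
tcp_rot: [179.5, 0.1, 93.0]
ft_force: [-0.2, 0.5, -0.4]
finger_gap: 16.9
```

```bash
python3 g.py
python3 - <<'E'
from h import *
im,d,m=snap('top','top1'); c=im[110:220,300:470]; cv2.imwrite('pics/t1c.png',cv2.resize(c,None,fx=4.7,fy=4.7,interpolation=cv2.INTER_CUBIC)[:,:,::-1])
E
```

```text
t 6.35 gauge xy [-127.6   83.1] z 19.0 rot [1.7951e+02 1.5000e-01 9.2980e+01] F [-0.2  0.5 -0.4] [ 0.05  0.03 -0.02]
```

View pics/t1c.png

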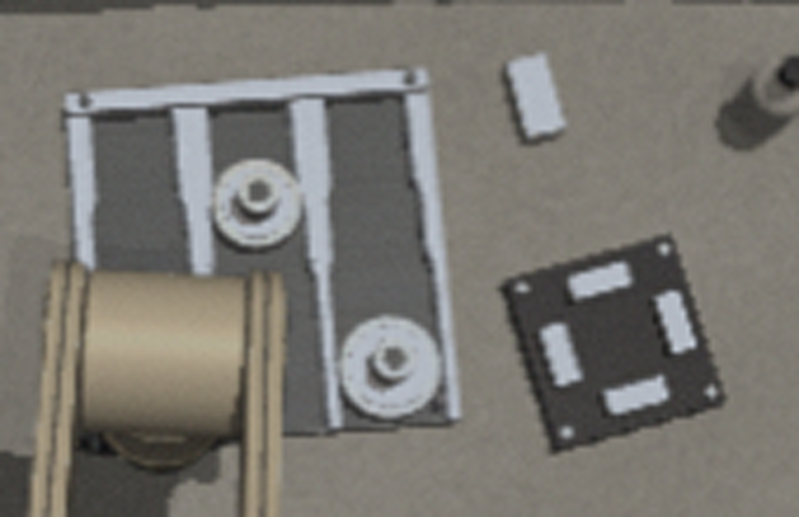

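The middle cap now stands at the no-go step, at crop pixel (258,200). Next is the left lane.

Emit:
jog_arm:
  offset:
    - [2.5,4,1]
    - [0,5,1]
    - [0,6,0]
    - [0,6,0]
    - [0,6,0]
    - [0,6,0]
    - [0,6,0]
    - [0,6,0]
  delta_rot:
    - [0.4,0,0]
    - [0,0,0]
    - [0,0,0]
    - [0,0,0]
    - [0,0,0]
    - [0,0,0]
    - [0,0,0]
    - [0,0,0]
  jaw: [20,20,20,20,20,20,20,20]

```text
time: 7.2
tool_pos: [493.6, 22.7, 20.3]
tcp_rot: [179.8, 0.2, 92.9]
ft_force: [-0.9, -0.1, -1.0]
finger_gap: 17.2
```

```bash
python3 g.py
```

```text
t 7.2 gauge xy [-76.4  84.6] z 20.3 rot [179.76   0.19  92.93] F [-0.9 -0.1 -1. ] [0.03 0.23 0.02]
```

Emit:
jog_arm:
  offset:
    - [1.5,5,2]
    - [0,6,0.5]
    - [0,5,0]
    - [0,5,0]
    - [0,5,0]
    - [0,5,0]
    - [0,6,0]
    - [0,6,0]
    - [0,6,0]
  delta_rot:
    - [0.2,0,0]
    - [0,0,0]
    - [0,0,0]
    - [0,0,0]
    - [0,0,0]
    - [0,0,0]
    - [0,0,0]
    - [0,0,0]
    - [0,0,0]
  jaw: [20,20,20,20,20,20,20,20,20]

```text
time: 8.1
tool_pos: [546.3, 27.0, 18.0]
tcp_rot: [-179.9, 0.2, 92.9]
ft_force: [-3.8, -0.3, 3.3]
finger_gap: 17.4
```

```bash
python3 g.py
```

```text
t 8.1 gauge xy [-23.5  86.2] z 18.0 rot [-179.93    0.19   92.93] F [-3.8 -0.3  3.3] [-0.02  0.59 -0.02]
```

Emit:
jog_arm:
  offset:
    - [0,6,0]
    - [0,6,0]
    - [0,6,0]
    - [0,5,0]
    - [0,4,0]
    - [0,4,0]
    - [0,4,0]
    - [0,4,0]
    - [0,4,0]
  delta_rot:
    - [0,0,0]
    - [0,0,0]
    - [0,0,0]
    - [0,0,0]
    - [0,0,0]
    - [0,0,0]
    - [0,0,0]
    - [0,0,0]
    - [0,0,0]
  jaw: [20,20,20,20,20,20,20,20,20]

```text
time: 9.0
tool_pos: [593.3, 29.4, 18.0]
tcp_rot: [-179.9, 0.2, 92.9]
ft_force: [-4.4, -0.4, 3.9]
finger_gap: 17.1
```

```bash
python3 g.py
```

```text
t 9.0 gauge xy [23.5 86.1] z 18.0 rot [-179.92    0.19   92.93] F [-4.4 -0.4  3.9] [-0.08  0.6  -0.01]
```

Past the no-go stop, so on towards the end wall.

Emit:
jog_arm:
  offset:
    - [0,5,0]
    - [0,5,0]
    - [0,5,0]
    - [0,4,0]
    - [0,2,0]
    - [0,2,0]
  delta_rot:
    - [0,0,0]
    - [0,0,0]
    - [0,0,0]
    - [0,0,0]
    - [0,0,0]
    - [0,0,0]
  jaw: [20,20,20,20,20,20]

```text
time: 9.6
tool_pos: [618.7, 30.7, 17.9]
tcp_rot: [-179.9, 0.2, 92.9]
ft_force: [-4.9, 0.0, 4.9]
finger_gap: 17.2
```

```bash
python3 g.py
```

```text
t 9.6 gauge xy [49.  86.1] z 17.9 rot [-179.93    0.19   92.93] F [-4.9  0.   4.9] [-0.03  0.75 -0.02]
```

Emit:
jog_arm:
  offset:
    - [0,1.5,0]
    - [0,1.5,0]
  delta_rot:
    - [0,0,0]
    - [0,0,0]
  jaw: [20,20]

```text
time: 9.8
tool_pos: [621.8, 30.9, 17.9]
tcp_rot: [-179.9, 0.2, 92.9]
ft_force: [-3.6, -0.3, 4.3]
finger_gap: 17.0
```

```bash
python3 g.py
```

```text
t 9.8 gauge xy [52.1 86.1] z 17.9 rot [-179.92    0.19   92.93] F [-3.6 -0.3  4.3] [-0.01  0.74 -0.05]
```

Emit:
jog_arm:
  offset:
    - [0,1.5,0]
    - [0,1.5,0]
  delta_rot:
    - [0,0,0]
    - [0,0,0]
  jaw: [20,20]

```text
time: 10.0
tool_pos: [622.7, 30.9, 17.7]
tcp_rot: [-179.6, 0.2, 92.9]
ft_force: [-14.6, -0.2, 12.7]
finger_gap: 16.9
```

```bash
python3 g.py
```

```text
t 10.0 gauge xy [53.  86.1] z 17.7 rot [-179.62    0.19   92.94] F [-14.6  -0.2  12.7] [-0.19  2.33 -0.08]
```

Emit:
jog_arm:
  offset:
    - [0,-6,0]
    - [0,-8,0]
    - [0,-20,-35]
    - [-20,-40,-30]
    - [-40,-40,-5]
    - [-40,-40,0]
    - [-40,-32,0]
    - [-20,-5,0]
    - [0,0,0]
  delta_rot:
    - [-0.2,0,0]
    - [0,0,0]
    - [0,0,0]
    - [0,0,0]
    - [0,0,0]
    - [0,0,0]
    - [0,0,0]
    - [0,0,0]
    - [0,0,0]
  jaw: [20,20,20,20,20,20,20,20,20]

```text
time: 10.9
tool_pos: [446.9, -131.4, 86.4]
tcp_rot: [179.5, 0.4, 93.1]
ft_force: [-0.5, -0.1, -0.5]
finger_gap: 17.2
```

```bash
python3 g.py
```

```text
t 10.9 gauge xy [-131.1  -66.8] z 86.4 rot [179.54   0.43  93.14] F [-0.5 -0.1 -0.5] [ 0.04  0.02 -0.02]
```

Emit:
jog_arm:
  offset:
    - [-17,-12,5]
    - [-2,-2,20]
    - [0,0,20]
    - [0,0,15]
    - [0,0,4]
    - [0,0,0]
  delta_rot:
    - [0.4,0.4,0]
    - [0,0,0]
    - [0,0,0]
    - [0,0,0]
    - [0,0,0]
    - [0,0,0]
  jaw: [20,20,20,20,20,20]

```text
time: 11.5
tool_pos: [436.7, -150.1, 21.7]
tcp_rot: [179.5, 0.1, 93.1]
ft_force: [0.0, -0.5, -0.3]
finger_gap: 17.2
```

```bash
python3 g.py
```

```text
t 11.5 gauge xy [-142.2  -84.9] z 21.7 rot [1.7948e+02 1.4000e-01 9.3060e+01] F [ 0.  -0.5 -0.3] [ 0.01  0.07 -0.01]
```

Emit:
jog_arm:
  offset:
    - [-1,4,3]
    - [0,5,1]
    - [0,6,0]
    - [0,6,0]
    - [0,6,0]
    - [0,6,0]
    - [0,6,0]
    - [0,6,0]
    - [0,6,0]
    - [0,6,0]
  delta_rot:
    - [0.4,0,0]
    - [0,0,0]
    - [0,0,0]
    - [0,0,0]
    - [0,0,0]
    - [0,0,0]
    - [0,0,0]
    - [0,0,0]
    - [0,0,0]
    - [0,0,0]
  jaw: [20,20,20,20,20,20,20,20,20,20]

```text
time: 12.5
tool_pos: [499.5, -147.3, 19.4]
tcp_rot: [179.9, 0.2, 93.1]
ft_force: [-2.2, 0.5, -0.2]
finger_gap: 17.0
```

```bash
python3 g.py
```

```text
t 12.5 gauge xy [-79.4 -85.4] z 19.4 rot [179.86   0.18  93.12] F [-2.2  0.5 -0.2] [-0.03  0.28 -0.04]
```

Emit:
jog_arm:
  offset:
    - [-0.5,4,1]
    - [0,3,0]
    - [0,3,0]
    - [0,3,0]
    - [0,2,0]
  delta_rot:
    - [0,0,0]
    - [0,0,0]
    - [0,0,0]
    - [0,0,0]
    - [0,0,0]
  jaw: [20,20,20,20,20]

```text
time: 13.0
tool_pos: [516.0, -147.1, 18.6]
tcp_rot: [179.9, 0.2, 93.1]
ft_force: [-3.1, 0.3, 0.9]
finger_gap: 16.7
```

```bash
python3 g.py
```

```text
t 13.0 gauge xy [-62.9 -86.1] z 18.6 rot [179.9    0.19  93.12] F [-3.1  0.3  0.9] [0.02 0.49 0.02]
```

Emit:
jog_arm:
  offset:
    - [0,1.5,0]
    - [0,1.5,0]
    - [0,1.5,0]
  delta_rot:
    - [0,0,0]
    - [0,0,0]
    - [0,0,0]
  jaw: [20,20,20]

```text
time: 13.3
tool_pos: [520.3, -146.7, 18.6]
tcp_rot: [180.0, 0.2, 93.1]
ft_force: [-7.1, 0.3, 4.8]
finger_gap: 16.9
```

```bash
python3 g.py
```

```text
t 13.3 gauge xy [-58.6 -86. ] z 18.6 rot [1.7996e+02 1.7000e-01 9.3120e+01] F [-7.1  0.3  4.8] [ 0.12  1.34 -0.02]
```

One more small step to confirm that it has stopped.

Emit:
jog_arm:
  offset:
    - [0,1.5,0]
    - [0,1.5,0]
  delta_rot:
    - [0,0,0]
    - [0,0,0]
  jaw: [20,20]

```text
time: 13.5
tool_pos: [520.8, -146.4, 18.4]
tcp_rot: [-179.7, 0.1, 93.1]
ft_force: [-12.7, -0.5, 10.4]
finger_gap: 17.1
```

```bash
python3 g.py
```

```text
t 13.5 gauge xy [-58.1 -85.7] z 18.4 rot [-1.797e+02  1.100e-01  9.313e+01] F [-12.7  -0.5  10.4] [-0.05  2.   -0.  ]
```

Emit:
jog_arm:
  offset:
    - [0,-6,0]
    - [0,-10,0]
    - [0,-10,-30]
    - [10,10,-40]
    - [20,30,-40]
    - [25,40,-30]
    - [20,30,0]
    - [0,0,0]
  delta_rot:
    - [-0.2,0,0]
    - [0,0,0]
    - [0,0,0]
    - [0,0,0]
    - [0,0,0]
    - [0,0,0]
    - [0,0,0]
    - [0,0,0]
  jaw: [20,20,20,40,60,60,60,60]

```text
time: 14.3
tool_pos: [597.6, -66.7, 160.3]
tcp_rot: [179.7, -0.0, 92.9]
ft_force: [-0.6, -0.5, -0.6]
finger_gap: 51.5
```

```bash
python3 g.py;  python3 - <<'E'
from h import *
im,d,m=snap('top','top2'); c=im[110:220,300:470]; cv2.imwrite('pics/t2c.png',cv2.resize(c,None,fx=4.7,fy=4.7,interpolation=cv2.INTER_CUBIC)[:,:,::-1])
im,d,m=snap('scene','scene2');c=im[180:300,170:360]; cv2.imwrite('pics/s2c.png',cv2.resize(c,None,fx=4.2,fy=4.2,interpolation=cv2.INTER_CUBIC)[:,:,::-1])
snap('wrist','w2')
E
```

```text
t 14.3 gauge xy [ 22.8 -10.1] z 160.3 rot [ 1.7973e+02 -1.0000e-02  9.2910e+01] F [-0.6 -0.5 -0.6] [0.   0.05 0.03]
```

View pics/s2c.png

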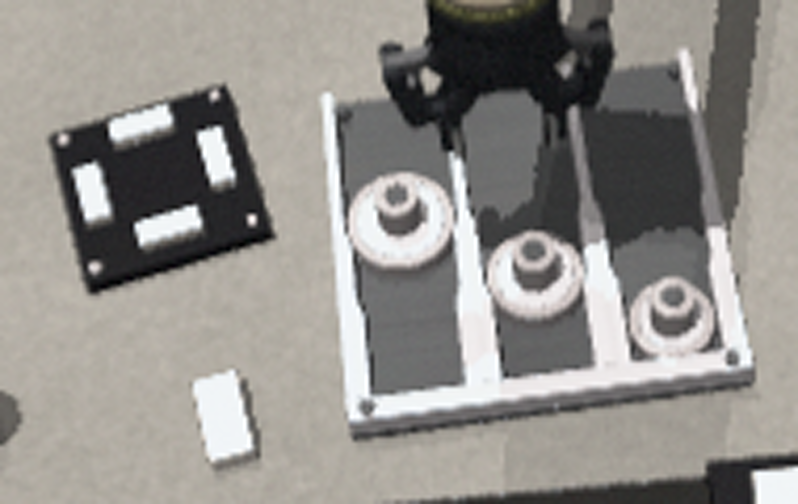

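View pics/w2.png

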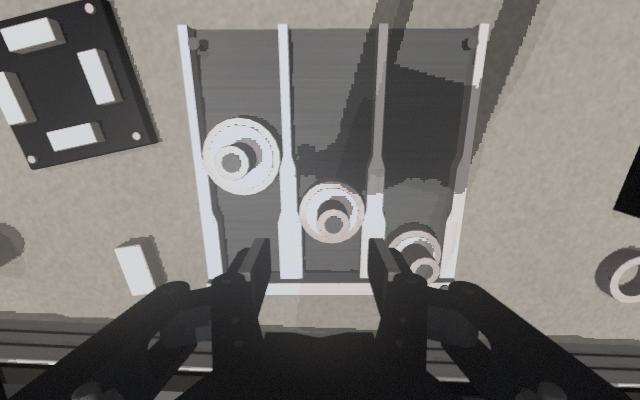

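The caps are stopped at the go step, the no-go step and the end wall, in scene-crop pixels (400,220), (535,275) and (672,318). Next I measure them.

Run:
```python
from g import *
G=lambda p:(Rg@(p[:2]-O)).round(1)
im2,d2,m2=load('scene2'); g=lambda p:(np.array(p)/4.2+[170,180]-.4)
for p in((396,192),(535,250),(674,293)): q=onplane(m2,g(p),60)[0];print('scene boss',q.round(1),G(q))
im,d,m=load('w2')
for p in((231.5,160.5),(334,224),(425,271)): q=onplane(m,p,60)[0];print('wrist boss',q.round(1),G(q))
q=onplane(m,(332,212),28)[0];print('M flange',G(q))
q=onplane(m,(241.5,156),28)[0];print('R flange',G(q))
q=np.array([onplane(m,p,27)[0] for p in((28,36),(99,77),(75,137),(12,99))]);print(q.round(1),q.mean(0))
# robust block centroids in top & scene & w0
def blocks(n,box):
    im,d,m=load(n);x0,x1,y0,y1=box;c=im[y0:y1,x0:x1].min(2);k=(c>150).astype(np.uint8)
    N,l,st,ce=cv2.connectedComponentsWithStats(k)
    i=[j for j in np.argsort(-st[1:,4])+1][:4];uv=ce[i]+[x0,y0];P=onplane(m,uv,26)
    print(n,st[i,4],P.round(1).tolist(),P.mean(0).round(1))
blocks('top2',(408,455,160,206));blocks('scene2',(182,236,200,250));blocks('w0',(40,170,160,262))
```

```text
scene boss [ 563.5 -143.8   60. ] [-15.3 -85.3]
scene boss [616.8 -53.7  60. ] [42.6  1.9]
scene boss [657.3  34.4  60. ] [87.7 87.8]
wrist boss [ 565.4 -143.4   60. ] [-13.4 -85. ]
wrist boss [617.5 -54.4  60. ] [43.3  1.1]
wrist boss [660.   33.4  60. ] [90.4 86.6]
M flange [42.9  0.7]
R flange [-12.9 -85. ]
[[ 472.3 -323.7   27. ]
 [ 502.4 -267.7   27. ]
 [ 555.9 -298.4   27. ]
 [ 524.6 -349.8   27. ]] [ 513.81315691 -309.90392482   27.        ]
top2 [59 57 54 51] [[526.1, -357.0, 26.0], [472.6, -325.5, 26.0], [557.9, -303.5, 26.0], [504.2, -271.7, 26.0]] [ 515.2 -314.4   26. ]
scene2 [242 220 206 136] [[598.4, -266.1, 26.0], [446.7, -351.2, 26.0], [486.4, -239.7, 26.0], [565.7, -374.9, 26.0]] [ 524.3 -308.    26. ]
w0 [1198  500  471  417] [[542.2, -368.2, 26.0], [470.6, -324.9, 26.0], [502.0, -271.2, 26.0], [555.9, -302.9, 26.0]] [ 517.7 -316.8   26. ]
```

Emit:
jog_arm:
  offset:
    - [9,18,30]
    - [2,3,30]
    - [0,0,0]
    - [0,0,0]
  delta_rot:
    - [0.3,0,0]
    - [0,0,0]
    - [0,0,0]
    - [0,0,0]
  jaw: [60,60,60,60]

```text
time: 14.85
tool_pos: [611.4, -61.0, 97.5]
tcp_rot: [-179.7, 0.1, 92.5]
ft_force: [0.5, 0.7, 0.5]
finger_gap: 51.3
```

```bash
python3 g.py
```

```text
t 14.85 gauge xy [36.9 -5.1] z 97.5 rot [-1.7966e+02  7.0000e-02  9.2540e+01] F [0.5 0.7 0.5] [-0.01 -0.04  0.03]
```

Emit:
jog_arm:
  offset:
    - [5.5,7,15]
    - [0,0,15]
    - [0,0,0]
  delta_rot:
    - [-0.4,0,-0.5]
    - [0,0,0]
    - [0,0,0]
  jaw: [60,60,60]

```text
time: 15.15
tool_pos: [617.7, -57.6, 70.1]
tcp_rot: [179.8, 0.1, 92.9]
ft_force: [-1.0, 0.2, -0.1]
finger_gap: 51.1
```

```bash
python3 g.py
```

```text
t 15.15 gauge xy [43.4 -2.1] z 70.1 rot [1.7981e+02 1.4000e-01 9.2900e+01] F [-1.   0.2 -0.1] [ 0.01  0.01 -0.02]
```

Emit:
jog_arm:
  offset:
    - [2.5,0.5,10]
    - [0,0,15]
    - [0,0,13]
    - [0,0,2]
    - [0,0,0]
  delta_rot:
    - [0.1,0.1,0]
    - [0,0,0]
    - [0,0,0]
    - [0,0,0]
    - [0,0,0]
  jaw: [60,60,60,60,60]

```text
time: 15.65
tool_pos: [618.5, -56.2, 28.8]
tcp_rot: [179.8, 0.1, 92.8]
ft_force: [0.6, 0.2, -0.2]
finger_gap: 51.2
```

```bash
python3 g.py
```

```text
t 15.65 gauge xy [44.3 -0.7] z 28.8 rot [1.7982e+02 7.0000e-02 9.2830e+01] F [ 0.6  0.2 -0.2] [-0.02  0.01 -0.03]
```

Emit:
jog_arm:
  offset:
    - [1,0,-2]
    - [0,0,0]
    - [0,0,0]
    - [0,0,0]
    - [0,0,0]
    - [0,0,0]
  delta_rot:
    - [0,0,0]
    - [0,0,0]
    - [0,0,0]
    - [0,0,0]
    - [0,0,0]
    - [0,0,0]
  jaw: [55,20,20,20,20,20]
  newtons: 60

```text
time: 16.25
tool_pos: [618.5, -55.1, 31.3]
tcp_rot: [179.8, 0.1, 92.8]
ft_force: [0.6, -0.7, -2.4]
finger_gap: 28.5
```

```bash
python3 g.py
```

```text
t 16.25 gauge xy [44.3  0.3] z 31.3 rot [1.7983e+02 8.0000e-02 9.2840e+01] F [ 0.6 -0.7 -2.4] [-0.02 -0.   -0.01]
```

Emit:
jog_arm:
  offset:
    - [0,0,-5]
    - [0,0,-10]
    - [0,0,-20]
    - [0,0,-30]
    - [0,0,-35]
    - [0,0,-20]
    - [0,0,0]
  delta_rot:
    - [0,0,0]
    - [0,0,0]
    - [0,0,0]
    - [0,0,0]
    - [0,0,0]
    - [0,0,0]
    - [0,0,0]
  jaw: [20,20,20,20,20,20,20]

```text
time: 16.95
tool_pos: [617.4, -54.6, 158.7]
tcp_rot: [179.9, 0.0, 92.8]
ft_force: [0.3, -0.5, -1.9]
finger_gap: 28.4
```

```bash
python3 g.py
```

```text
t 16.95 gauge xy [43.2  0.9] z 158.7 rot [1.7987e+02 5.0000e-02 9.2850e+01] F [ 0.3 -0.5 -1.9] [-0.03 -0.02  0.03]
```

Emit:
jog_arm:
  offset:
    - [-20,-5,0]
    - [-30,-7,0]
    - [-35,-8,0]
    - [-35,-8,0]
    - [-35,-8,0]
    - [-35,-8,0]
    - [-30,-6,0]
    - [-20,-5,0]
    - [0,0,0]
    - [0,0,0]
  delta_rot:
    - [0,0,0]
    - [0,0,0]
    - [0,0,0]
    - [0,0,0]
    - [0,0,0]
    - [0,0,0]
    - [0,0,0]
    - [0,0,0]
    - [0,0,0]
    - [0,0,0]
  jaw: [20,20,20,20,20,20,20,20,20,20]

```text
time: 17.95
tool_pos: [569.9, -303.2, 150.5]
tcp_rot: [-179.8, -0.2, 93.0]
ft_force: [-1.3, 0.3, -2.1]
finger_gap: 28.8
```

```bash
python3 g.py
python3 - <<'E'
from h import *
im,d,m=snap('wrist','w3');T=np.array(m['camera_from_world']);print(-T[:3,:3].T@T[:3,3],T[2,:3],monitor.sense()['tool_pos'])
E
```

```text
t 17.95 gauge xy [ -17.2 -244.8] z 150.5 rot [-179.84   -0.24   93.  ] F [-1.3  0.3 -2.1] [ 0.01 -0.02  0.07]
[ 501.04454812 -307.40077903  292.67211767] [ 0.271797    0.01796619 -0.96218689] [ 569.88648803 -302.96263053  150.41881229]
```

View pics/w3.png

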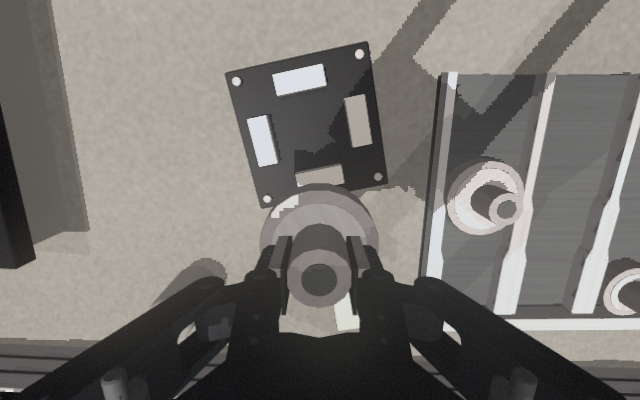

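Run:
```python
from h import *
im,d,m=load('w3')
c=im[35:215,210:400]; cv2.imwrite('pics/w3c.png',cv2.resize(c,None,fx=3.3,fy=3.3,interpolation=cv2.INTER_CUBIC)[:,:,::-1])
c=im[180:320,240:400]; cv2.imwrite('pics/w3d.png',cv2.resize(c,None,fx=4,fy=4,interpolation=cv2.INTER_CUBIC)[:,:,::-1])
```

View pics/w3c.png

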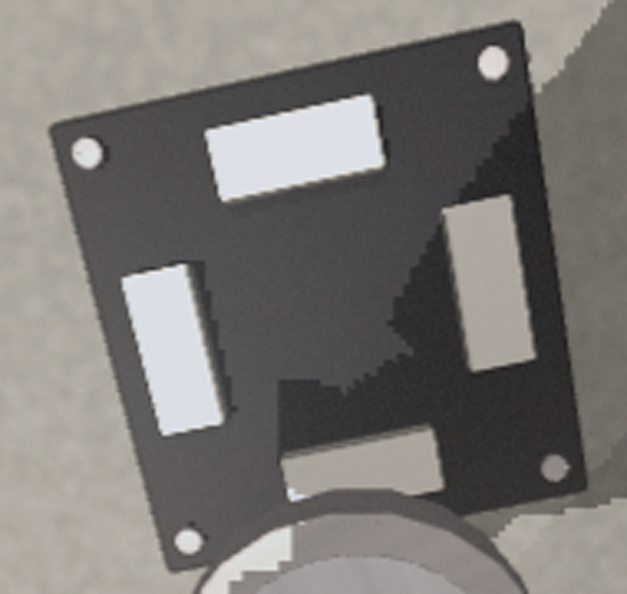

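View pics/w3d.png

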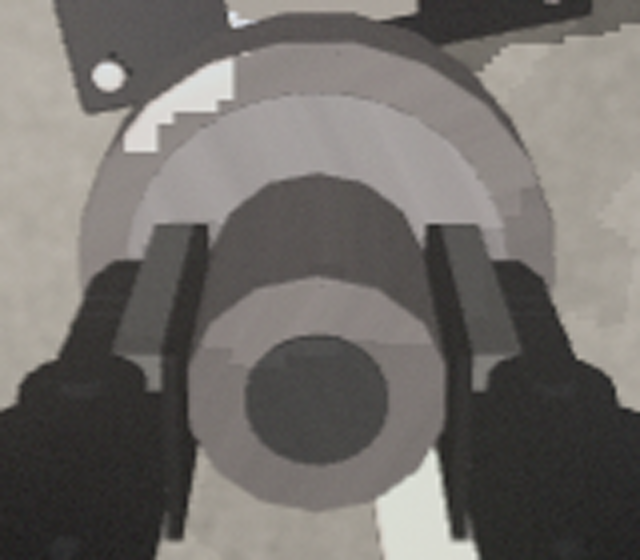

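Run:
```python
from h import *
im,d,m=load('w3')
f=lambda p:np.atleast_2d(p)/3.3+[210,35]-.35
pins=onplane(m,f([(87,153),(493,62),(555,467),(188,541)]),19)
print('pins',pins.round(1).tolist(),pins.mean(0).round(1))
mids={k:onplane(m,f(v),27).mean(0) for k,v in dict(t=[(221,201),(385,165)],l=[(187,263),(223,422)],r=[(442,209),(472,371)],b=[(281,458),(433,427)]).items()}
print({k:v.round(1) for k,v in mids.items()})
for a,b in('tb','lr'): print(a,b,np.linalg.norm(mids[a]-mids[b]),(mids[a]+mids[b])/2)
print('all',np.mean(list(mids.values()),0))
ct=onplane(m,f([(296,148),(490.5,283),(173.5,349)]),27);print('ctr t,r,l',ct.round(1),'lr mid',ct[1:].mean(0))
# held cap
g=lambda p:np.atleast_2d(p)/4+[240,180]-.4
s=monitor.sense()['tool_pos']; z=s[2]-31.3+60
print('tcp',s,'boss',onplane(m,g((316.5,393)),z)[0])
print('flange lateral',onplane(m,g([(80,250),(553,250)]),z-34).round(1).tolist())
print('plate corners',onplane(m,f([(50,128),(518,22),(587,488),(170,573)]),15).round(1).tolist(),onplane(m,f([(50,128),(518,22),(587,488),(170,573)]),15).mean(0))
```

```text
pins [[474.1, -380.5, 19.0], [446.5, -274.5, 19.0], [552.3, -247.0, 19.0], [580.1, -353.2, 19.0]] [ 513.2 -313.8   19. ]
{'t': array([ 479.3, -322.5,   27. ]), 'l': array([ 521.9, -347.4,   27. ]), 'r': array([ 504.6, -280. ,   27. ]), 'b': array([ 546.8, -304.9,   27. ])}
t b 69.65124644396187 [ 513.04981287 -313.69698252   27.        ]
l r 69.53424805174717 [ 513.25062723 -313.71689603   27.        ]
all [ 513.15022005 -313.70693928   27.        ]
ctr t,r,l [[ 470.9 -324.5   27. ]
 [ 501.9 -271.4   27. ]
 [ 523.6 -356.    27. ]] lr mid [ 512.74378845 -313.70056979   27.        ]
tcp [ 569.88648803 -302.96263053  150.41881229] boss [ 568.92836955 -303.4296588   179.11881229]
flange lateral [[568.8, -335.9, 145.1], [565.5, -270.8, 145.1]]
plate corners [[468.0, -391.3, 15.0], [435.8, -268.4, 15.0], [558.9, -235.9, 15.0], [591.6, -359.3, 15.0]] [ 513.56224422 -313.73759769   15.        ]
```

Emit:
jog_arm:
  offset:
    - [-3,-20,0]
    - [-3,-20,20]
    - [-1,-12,20]
    - [0,-4,20]
    - [0,0,15]
    - [0,0,0]
    - [0,0,0]
  delta_rot:
    - [-0.2,-0.2,0]
    - [0,0,0]
    - [0,0,0]
    - [0,0,0]
    - [0,0,0]
    - [0,0,0]
    - [0,0,0]
  jaw: [20,20,20,20,20,20,20]

```text
time: 18.7
tool_pos: [516.0, -305.2, 72.8]
tcp_rot: [179.9, -0.1, 93.6]
ft_force: [-0.3, 0.7, -1.8]
finger_gap: 28.6
```

```bash
cat > n.py <<'E'
from g import *
s=monitor.sense();y=np.radians(s['tcp_rot'][2]);dw=np.array([513.8,-313.4])-s['tool_pos'][:2]
print(s['time'],'pos',s['tool_pos'].round(2),'rot',s['tcp_rot'].round(2),'need tool x %.2f y %.2f'%(dw@[np.cos(y),np.sin(y)],dw@[np.sin(y),-np.cos(y)]),'F',s['ft_force'].round(1),s['wrist_torque'].round(2))
E
python3 n.py
```

```text
18.7 pos [ 516.02 -305.18   72.75] rot [ 1.7987e+02 -1.0000e-01  9.3560e+01] need tool x -8.07 y -2.72 F [-0.3  0.7 -1.8] [-0.02 -0.02 -0.03]
```

Emit:
jog_arm:
  offset:
    - [-8,-2.7,5]
    - [0,0,5]
    - [0,0,0]
  delta_rot:
    - [0.1,-0.1,0]
    - [0,0,0]
    - [0,0,0]
  jaw: [20,20,20]

```text
time: 19.0
tool_pos: [516.0, -314.4, 64.5]
tcp_rot: [179.8, 0.1, 93.6]
ft_force: [-0.4, 0.5, -2.7]
finger_gap: 28.4
```

```bash
python3 n.py
```

```text
19.0 pos [ 516.03 -314.44   64.5 ] rot [1.7981e+02 1.4000e-01 9.3640e+01] need tool x 1.18 y -2.16 F [-0.4  0.5 -2.7] [-0.   -0.02 -0.1 ]
```

Emit:
jog_arm:
  offset:
    - [1.2,-2.2,4]
    - [0,0,4]
    - [0,0,0]
  delta_rot:
    - [0.2,0.1,0]
    - [0,0,0]
    - [0,0,0]
  jaw: [20,20,20]

```text
time: 19.3
tool_pos: [514.3, -314.0, 56.8]
tcp_rot: [179.9, 0.1, 93.6]
ft_force: [-0.5, -0.2, -3.0]
finger_gap: 28.4
```

```bash
python3 n.py
python3 - <<'E'
from h import *
snap('wrist','w4'); im,d,m=snap('top','top4');c=im[150:215,400:465]; cv2.imwrite('pics/t4c.png',cv2.resize(c,None,fx=8,fy=8,interpolation=cv2.INTER_CUBIC)[:,:,::-1])
im,d,m=snap('scene','scene4');c=im[170:260,165:255]; cv2.imwrite('pics/s4c.png',cv2.resize(c,None,fx=6,fy=6,interpolation=cv2.INTER_CUBIC)[:,:,::-1])
E
```

```text
19.3 pos [ 514.31 -314.01   56.83] rot [1.7994e+02 1.0000e-01 9.3620e+01] need tool x 0.64 y -0.47 F [-0.5 -0.2 -3. ] [-0.   -0.03 -0.04]
```

View pics/w4.png

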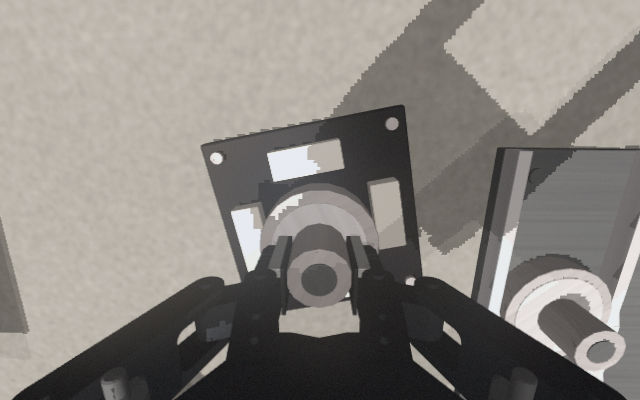

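View pics/s4c.png

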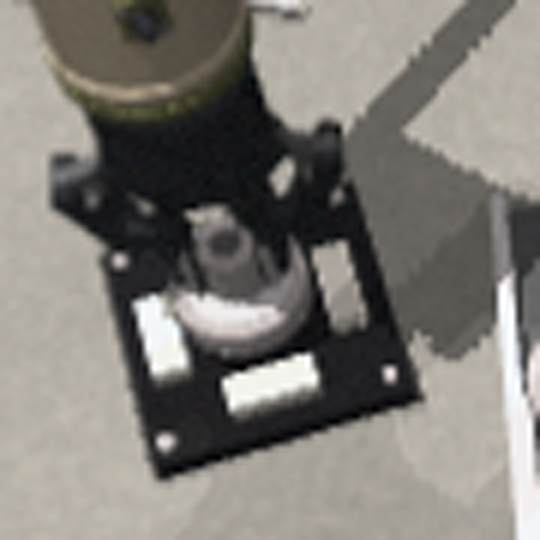

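The cap hovers centred between the locators, at about (320,240) in the wrist picture. Now I fine-tune and lower it.

Emit:
jog_arm:
  offset:
    - [0.7,-0.5,3]
    - [0,0,3]
    - [0,0,0]
  delta_rot:
    - [0.1,0.1,0]
    - [0,0,0]
    - [0,0,0]
  jaw: [20,20,20]

```text
time: 19.75
tool_pos: [514.3, -313.6, 51.4]
tcp_rot: [180.0, 0.0, 93.6]
ft_force: [0.3, 0.8, -2.2]
finger_gap: 28.6
```

```bash
python3 n.py
```

```text
19.75 pos [ 514.3  -313.62   51.41] rot [1.7998e+02 5.0000e-02 9.3630e+01] need tool x 0.25 y -0.48 F [ 0.3  0.8 -2.2] [ 0.09 -0.02  0.03]
```

Emit:
jog_arm:
  offset:
    - [0.2,-0.5,2]
    - [0,0,3]
    - [0,0,2]
    - [0,0,0]
  delta_rot:
    - [0,0,0]
    - [0,0,0]
    - [0,0,0]
    - [0,0,0]
  jaw: [20,20,20,20]

```text
time: 20.15
tool_pos: [513.6, -313.3, 43.5]
tcp_rot: [-180.0, 0.0, 93.6]
ft_force: [0.3, -0.3, -2.9]
finger_gap: 28.4
```

```bash
python3 n.py
```

```text
20.15 pos [ 513.6  -313.31   43.54] rot [-1.800e+02  3.000e-02  9.363e+01] need tool x -0.10 y 0.20 F [ 0.3 -0.3 -2.9] [ 0.02  0.01 -0.02]
```

Inside the locators (underside near z = 22) with no contact force. I'll keep lowering.

Emit:
jog_arm:
  offset:
    - [0,0,2.5]
    - [0,0,2]
    - [0,0,1.5]
    - [0,0,0]
  delta_rot:
    - [0,0,0]
    - [0,0,0]
    - [0,0,0]
    - [0,0,0]
  jaw: [20,20,20,20]

```text
time: 20.55
tool_pos: [513.6, -313.3, 37.0]
tcp_rot: [-180.0, 0.0, 93.6]
ft_force: [0.7, -1.0, -2.7]
finger_gap: 28.0
```

```bash
python3 n.py
```

```text
20.55 pos [ 513.61 -313.32   36.96] rot [-1.800e+02  3.000e-02  9.363e+01] need tool x -0.09 y 0.19 F [ 0.7 -1.  -2.7] [ 0.06  0.01 -0.02]
```

Emit:
jog_arm:
  offset:
    - [0,0,0.6]
    - [0,0,0.6]
    - [0,0,0]
  delta_rot:
    - [0,0,0]
    - [0,0,0]
    - [0,0,0]
  jaw: [20,20,20]

```text
time: 20.85
tool_pos: [513.7, -313.5, 36.4]
tcp_rot: [180.0, 0.0, 93.6]
ft_force: [-0.3, -0.3, -1.8]
finger_gap: 28.4
```

```bash
python3 n.py
```

```text
20.85 pos [ 513.73 -313.48   36.39] rot [1.7999e+02 4.0000e-02 9.3630e+01] need tool x 0.07 y 0.07 F [-0.3 -0.3 -1.8] [-0.06  0.03 -0.03]
```

Emit:
jog_arm:
  offset:
    - [0,0,0.7]
    - [0,0,0.7]
    - [0,0,0]
  delta_rot:
    - [0,0,0]
    - [0,0,0]
    - [0,0,0]
  jaw: [20,20,20]

```text
time: 21.15
tool_pos: [514.0, -313.6, 36.4]
tcp_rot: [180.0, 0.1, 93.6]
ft_force: [-0.1, 0.2, -3.5]
finger_gap: 28.5
```

```bash
python3 n.py
```

```text
21.15 pos [ 513.95 -313.65   36.39] rot [1.7997e+02 6.0000e-02 9.3630e+01] need tool x 0.26 y -0.14 F [-0.1  0.2 -3.5] [0.08 0.09 0.01]
```

Emit:
jog_arm:
  offset:
    - [0,0,1.3]
    - [0,0,1.3]
  delta_rot:
    - [0,0,0]
    - [0,0,0]
  jaw: [20,20]

```text
time: 21.35
tool_pos: [514.1, -313.7, 36.1]
tcp_rot: [180.0, 0.1, 93.6]
ft_force: [-7.8, 5.3, 14.7]
finger_gap: 28.7
```

```bash
python3 n.py
```

```text
21.35 pos [ 514.06 -313.75   36.13] rot [1.7999e+02 6.0000e-02 9.3640e+01] need tool x 0.36 y -0.24 F [-7.8  5.3 14.7] [ 0.99  1.32 -0.04]
```

Contact, at the height expected for the seat. Release and lift.

Emit:
jog_arm:
  offset:
    - [0,0,-0.5]
    - [0,0,0]
    - [0,0,0]
    - [0,0,0]
    - [0,0,0]
  delta_rot:
    - [0,0,0]
    - [0,0,0]
    - [0,0,0]
    - [0,0,0]
    - [0,0,0]
  jaw: [20,40,60,60,60]

```text
time: 21.85
tool_pos: [515.1, -314.5, 37.2]
tcp_rot: [179.9, 0.2, 93.6]
ft_force: [0.4, -0.1, 0.5]
finger_gap: 51.3
```

```bash
python3 n.py
```

```text
21.85 pos [ 515.15 -314.52   37.19] rot [1.7985e+02 1.7000e-01 9.3640e+01] need tool x 1.21 y -1.27 F [ 0.4 -0.1  0.5] [0.05 0.06 0.  ]
```

Emit:
jog_arm:
  offset:
    - [1,-1,-10]
    - [0,0,-20]
    - [0,0,-30]
    - [0,0,-40]
    - [0,-20,-40]
    - [0,-40,-20]
    - [0,-40,0]
    - [0,-20,0]
    - [0,0,0]
  delta_rot:
    - [0,0,0]
    - [0,0,0]
    - [0,0,0]
    - [0,0,0]
    - [0,0,0]
    - [0,0,0]
    - [0,0,0]
    - [0,0,0]
    - [0,0,0]
  jaw: [60,60,60,60,60,60,60,60,60]

```text
time: 22.75
tool_pos: [390.3, -320.7, 209.7]
tcp_rot: [179.7, 0.4, 93.8]
ft_force: [0.7, -0.4, 0.2]
finger_gap: 51.1
```

```bash
python3 n.py
python3 - <<'E'
from h import *
im,d,m=snap('top','top5');c=im[110:220,300:470]; cv2.imwrite('pics/t5c.png',cv2.resize(c,None,fx=4.7,fy=4.7,interpolation=cv2.INTER_CUBIC)[:,:,::-1])
im,d,m=snap('scene','scene5');c=im[180:300,170:360]; cv2.imwrite('pics/s5c.png',cv2.resize(c,None,fx=4.2,fy=4.2,interpolation=cv2.INTER_CUBIC)[:,:,::-1])
c=im[190:260,170:245]; cv2.imwrite('pics/s5d.png',cv2.resize(c,None,fx=8,fy=8,interpolation=cv2.INTER_CUBIC)[:,:,::-1])
E
```

```text
22.75 pos [ 390.34 -320.74  209.74] rot [179.73   0.45  93.75] need tool x -0.76 y 123.68 F [ 0.7 -0.4  0.2] [-0.01 -0.03  0.06]
```

View pics/t5c.png

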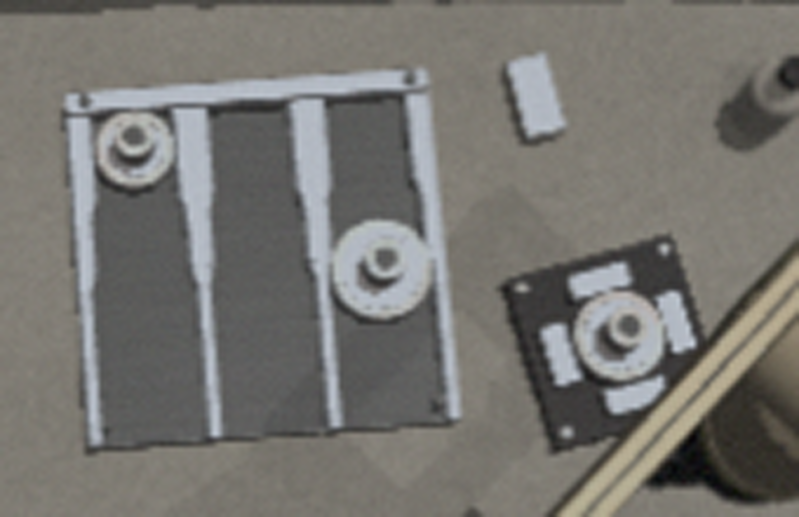

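View pics/s5d.png

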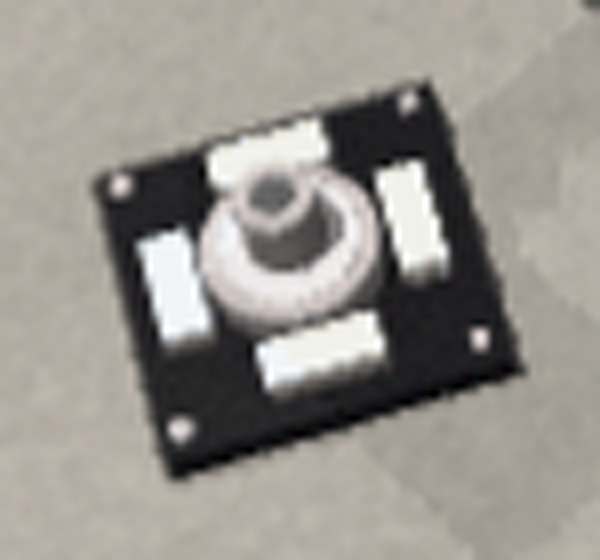

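View pics/scene5.png

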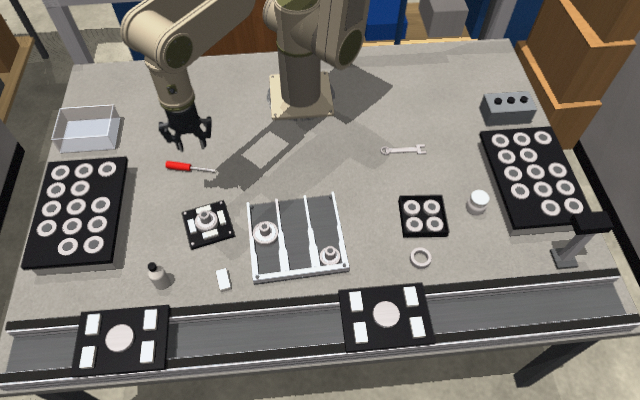

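The cap sits between the four locators, and the rejects haven't moved. I'll check flatness from depth, and check that the bystanders are unchanged.

Run:
```python
from h import *
for n in('top5','scene5'):
    im,d,m=load(n); v,u=np.nonzero(d>0); o,r_=ray(m,np.c_[u,v]); P=o+r_*d[v,u][:,None]
    rr=np.hypot(P[:,0]-513.2,P[:,1]+313.7)
    k=(rr<30)&(rr>18)&(P[:,2]>25)&(P[:,2]<42)
    A=np.c_[P[k,0]-513.2,P[k,1]+313.7,np.ones(k.sum())];c,*_=np.linalg.lstsq(A,P[k,2],rcond=None)
    print(n,k.sum(),'z at centre',c[2].round(1),'tilt deg',np.degrees(c[:2]).round(2),'resid',np.std(A@c-P[k,2]).round(2))
    kp=(rr>62)&(rr<75)&(abs(P[:,2]-15)<8)
    # boss top
    b=(rr<25)&(P[:,2]>58)&(P[:,2]<75);print(' boss',b.sum(),P[b].mean(0).round(1))
    i0=load(n[:-1]+'0')[0].astype(int);df=(abs(im.astype(int)-i0).max(2)>60).astype(np.uint8)
    df=cv2.morphologyEx(df,cv2.MORPH_OPEN,np.ones((3,3)));N,l,st,ce=cv2.connectedComponentsWithStats(df);print([s.tolist() for s in st[1:] if s[4]>15])
```

```text
top5 130 z at centre 33.6 tilt deg [0.03 0.5 ] resid 3.72
 boss 64 [ 514.7 -313.2   65.7]
[[321, 134, 7, 7, 27], [328, 134, 9, 15, 70], [371, 157, 21, 20, 267], [422, 172, 20, 19, 224], [348, 177, 19, 18, 194], [497, 176, 20, 41, 458], [373, 178, 21, 20, 284], [324, 182, 17, 16, 121], [438, 186, 53, 68, 1011], [451, 251, 6, 7, 30], [116, 259, 9, 8, 35], [129, 266, 4, 4, 16], [116, 279, 16, 18, 167], [149, 281, 8, 11, 68], [135, 285, 6, 4, 19], [172, 286, 18, 10, 70], [307, 300, 37, 34, 485], [87, 306, 5, 4, 16], [292, 312, 76, 63, 1822], [121, 321, 10, 6, 39], [132, 323, 11, 11, 70], [253, 327, 39, 23, 295], [374, 327, 5, 12, 51]]
scene5 145 z at centre 35.6 tilt deg [-0.33  0.44] resid 2.3
 boss 91 [ 516.1 -312.8   66.2]
[[121, 0, 95, 150, 6043], [158, 1, 4, 5, 18], [263, 0, 12, 20, 180], [342, 6, 17, 10, 155], [280, 14, 17, 11, 66], [362, 14, 4, 11, 37], [321, 16, 6, 19, 99], [353, 20, 6, 4, 19], [470, 21, 51, 54, 1147], [344, 26, 5, 5, 20], [330, 30, 180, 92, 3063], [320, 36, 6, 11, 53], [194, 44, 5, 12, 53], [521, 46, 4, 6, 21], [321, 62, 11, 10, 84], [360, 89, 22, 14, 162], [282, 96, 52, 21, 479], [335, 111, 16, 12, 108], [296, 118, 26, 13, 220], [205, 120, 99, 70, 2068], [311, 201, 19, 13, 114], [251, 202, 25, 20, 281], [295, 203, 8, 7, 34], [282, 204, 21, 17, 168], [195, 211, 23, 20, 304], [253, 222, 25, 21, 329], [320, 248, 20, 17, 157]]
```

Depth agrees within calibration error. The scene camera reads 2.6 mm high, so I'll take one closer wrist look.

Emit:
jog_arm:
  offset:
    - [0,25,0]
    - [0,45,0]
    - [0,45,0]
    - [0,45,0]
    - [0,30,0]
    - [0,10,0]
    - [0,0,0]
    - [0,0,0]
  delta_rot:
    - [0,0,0]
    - [0,0,0]
    - [0,0,0]
    - [0,0,0]
    - [0,0,0]
    - [0,0,0]
    - [0,0,0]
    - [0,0,0]
  jaw: [60,60,60,60,60,60,60,60]

```text
time: 23.65
tool_pos: [605.8, -301.4, 205.0]
tcp_rot: [179.8, 0.2, 94.0]
ft_force: [-0.5, -0.1, 0.4]
finger_gap: 51.3
```

```bash
python3 n.py
python3 - <<'E'
from h import *
im,d,m=snap('wrist','w6')
v,u=np.nonzero(d>0); o,r_=ray(m,np.c_[u,v]); P=o+r_*d[v,u][:,None]
rr=np.hypot(P[:,0]-513.2,P[:,1]+313.7)
for nm,k in(('flange',(rr<31)&(rr>19)&(abs(P[:,2]-33)<6)),('plate',(rr>50)&(rr<64)&(abs(P[:,2]-15)<4)),('blocks',(rr>36)&(rr<52)&(abs(P[:,2]-27)<4)),('boss',(rr<22)&(abs(P[:,2]-65)<4))):
    A=np.c_[P[k,0]-513.2,P[k,1]+313.7,np.ones(k.sum())];c,*_=np.linalg.lstsq(A,P[k,2],rcond=None)
    print(nm,k.sum(),c[2].round(2),np.degrees(c[:2]).round(2),P[k].mean(0).round(1))
E
```

```text
23.65 pos [ 605.76 -301.44  204.95] rot [179.83   0.21  94.04] need tool x -5.46 y -92.58 F [-0.5 -0.1  0.4] [-0.01  0.    0.05]
flange 1917 32.68 [ 0.12 -0.14] [ 512.3 -313.6   32.7]
plate 3472 14.34 [ 0.06 -0.02] [ 509.9 -312.8   14.3]
blocks 2658 26.3 [ 0.03 -0.02] [ 510.3 -313.8   26.3]
boss 866 64.47 [ 0.27 -0.14] [ 514.  -314.3   64.5]
```

View pics/w6.png

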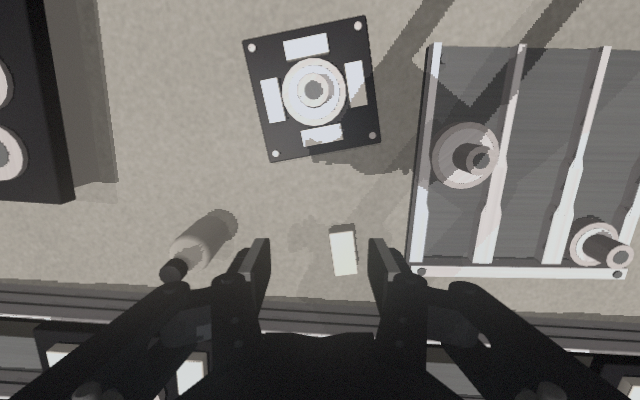

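The wrist picture shows the cap seated in the nest at (314,91). The flange top is 18.3 mm above the plate and tilted under 0.2°, so it is flat. Handing in.

```bash
python3 -c "
from bench import r
print(r.hand_in())"
```

```text
the job is handed in; nothing more can be done
None
```

I gauged all three caps, seated the good one in the nest, and handed the job in after about 24 s of the 72 s allowed. I pushed each cap gently, with about 15 N of push at most when it stopped.

| Lane | Where the cap stopped | Result |
|---|---|---|
| Middle | No-go step | Good |
| Left (+y) | End wall | Too small |
| Right (-y) | Go step | Too big |

- **Nest:** I gripped the middle cap by its boss and lowered it into the nest until it touched at the expected height. There was a push of about 15 N up and up to 8 N sideways at contact.
- **Flatness:** the close wrist view put the flange top 18.3 mm above the plate, against a nominal 18 mm, with tilt under 0.2°. The cap was centred to about 1 mm.
- **Rejects and bystanders:** the rejects were still where they had stopped. No bystander looked moved in the pictures. The before-and-after image comparison flagged only the caps and the areas covered by the arm and its shadow.
- **Disagreement:** the scene camera's depth read the flange about 2.6 mm high. I took that as calibration error, because the wrist view (relative to the plate) and the contact height both agree with a seated cap.

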